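# Dry layout of control components on a mounting plate

## Task

Lay out the four loose components upright on the metal mounting plate, each square with it and with its long side running front to back (the wiring duct is at the back): the power supply directly in front of the bolted-down controller and the circuit breaker directly in front of the bolted-down transformer, each in line with that device and with a gap of about 30 mm to it. Stand the contactor midway between the controller and the transformer, in line with both, and set the auxiliary contact block centred on top of the contactor, its long side the same way. Let go of everything, and leave the screwdriver, the screw tub and the cable gland where they are.

Things in the scene. Friction and masses are not known exactly. Their poses are not given: they have to be found in the camera images.
- plate: Fixed galvanised mounting plate, 280 (x) by 340 (y) by 4 mm thick, flat on the bench, with a grey slotted wiring duct (40 mm wide, its top 43 mm above the bench) along its whole back edge, between 97 and 138 mm in +x of the origin. Origin: centre of the plate's underside, on the bench. x points to the back (the duct; always away from the robot within about 0.25 rad), y to the left. The plate may be on the robot's left or right.
- controller: Fixed black controller block with a small display window and two rows of terminal screws, 70 (x) by 60 (y) by 58 mm high, bolted to the plate. Origin: centre of its underside, on the plate's top. Its axes are parallel to the plate's; its front is -x. It may be left or right of the transformer.
- transformer: Fixed transformer with a laminated dark steel core and a copper-wound coil, foot plate 70 (x) by 60 (y), 55 mm high, bolted to the plate 200 mm from the controller, centre to centre, level with it along y. Origin: centre of its underside, on the plate's top. Its axes are parallel to the plate's; its front is -x.
- contactor: Loose contactor, grey block 58 (x, long side) by 45 (y) by 57 mm high, stepped down to 38 mm at both ends of its long side (the flat top is 44 by 45 mm), a black square mark on top, three screws at each end; about 0.22 kg. Its two 45 mm apart side faces are flat over the full height for the middle 44 mm. Origin: centre of its underside. It starts upright on the cardboard.
- aux_block: Loose auxiliary contact block, the smallest component: black, 44 (x, long side) by 36 (y) by 32 mm high, stepped down to 24 mm at both ends, a white bar on top, four screws; about 0.06 kg. Origin: centre of its flat underside. It starts upright on the cardboard.
- power_supply: Loose power supply, plain ventilated aluminium box 80 (x, long side) by 40 (y) by 50 mm high, a strip of terminals at one end; about 0.3 kg. Origin: centre of its underside. It starts upright on the cardboard; either end may face the front at the finish.
- breaker: Loose two-pole circuit breaker, white, 80 (x, long side) by 36 (y), 44 mm high at the ends and 60 mm in the middle 45 mm, with a black toggle bar on top up to 69 mm; about 0.24 kg. Origin: centre of its underside. It starts upright on the cardboard; either end may face the front at the finish.
- screwdriver: Bystander: loose screwdriver, 200 mm, lying on the bench beyond the plate and the cardboard. Origin: near its middle, at its underside. Not to be moved.
- tub: Bystander: loose round clear tub of screws, 68 mm across, 45 mm high, on the bench beyond the plate and the cardboard. Origin: centre of its underside. Not to be moved.
- gland: Bystander: small loose black cable gland, 32 mm across, 34 mm high, standing on the bench on the robot's side, between the plate and the cardboard sheet. Origin: centre of its underside. Not to be moved. (The four components start on a flat fixed cardboard sheet, its top 3 mm above the bench, on the side of the bench opposite the plate, with at least 40 mm of free space from side to side (y) between them.)
Not all that is in view belongs to the job. What is shaped like the transformer but pink or red is not meant.

How it is judged (in metres and radians):
At the end, for the whole second after the job is handed in: Supply and breaker: centre 90-120 mm in front of their device's, in line to 13 mm. Contactor: centre within 112 mm of both devices', within 13 mm of their line. All three upright on the plate, square to 0.2 rad. Block flat on contactor, centred to 11 mm, turned to 0.25 rad. At rest (y of power_supply in the frame of controller between -0.013 and 0.013 m and x of power_supply in the frame of controller between -0.12 and -0.09 m and y of breaker in the frame of transformer between -0.013 and 0.013 m and x of breaker in the frame of transformer between -0.12 and -0.09 m and horizontal distance between contactor and controller below 0.112 m and horizontal distance between contactor and transformer below 0.112 m and x of contactor in the frame of controller between -0.013 and 0.013 m and z of contactor in the frame of plate between -0.001 and 0.008 m and angle between each of contactor, power_supply, breaker, aux_block's own z axis and vertical below 0.1 rad and angle between the x axis of each of contactor, power_supply, breaker and the x axis of plate, either way round below 0.2 rad and z of power_supply in the frame of plate between -0.001 and 0.008 m and z of breaker in the frame of plate between -0.001 and 0.008 m and horizontal distance between aux_block and contactor below 0.011 m and z of aux_block in the frame of contactor between 0.053 and 0.061 m and angle between the x axis of aux_block and the x axis of contactor, either way round below 0.25 rad and linear speed of each of contactor, aux_block, power_supply, breaker below 0.02 m/s); the robot touches nothing.
It fails at once if the screwdriver is shifted by more than 20 mm (distance of screwdriver from where it was at the start of the episode above 0.02 m).
It fails at once if the tub is shifted by more than 20 mm (distance of tub from where it was at the start of the episode above 0.02 m).
It fails at once if the gland is shifted by more than 20 mm (distance of gland from where it was at the start of the episode above 0.02 m).
It also fails if it takes over 115 s, if anything falls off the work surface, if the arm or the gripper's body presses on something with over 40 N, if the wrist force passes 120 N, or if a joint passes its speed limit or range.

## Robot

A 7-joint arm with a two-finger parallel gripper is mounted at the origin on the work surface. World frame = base frame: x ahead of the robot, y to its left, z up, the work surface at z = 0. Lengths are in mm, angles in rad, forces in N, time in s.
With the tool pointing down it reaches from about 400 to 875 mm from the base axis. Payload 4.4 kg.
Tool frame: the origin (TCP) lies midway between the tips of the shut fingers; the grasp point (between the pads) lies 19 mm behind it; z points along the fingers, x is the direction in which the jaws open and shut, and the axes are right-handed (so a half turn about z gives the same grasp; the last joint's range is limited). The gripper opens to 85 mm and grips with 20 to 120 N. Pads are 22 mm wide; open, the fingers measure 114 mm over their backs; the gripper's body (76 mm by 85 mm) begins 54 mm behind the grasp point. The pads swing forward as they close: fully open they stand 13 mm farther back than shut.
Start: joints at [-1.373, 0.628, 0.038, 1.517, -0.027, 0.996, -0.02], TCP at [169.463, 627.535, 231.313] pointing down, gripper open.
Joint ranges: [-3.06, 3.06], [-0.37, 2.12], [-1.25, 1.32], [0.18, 2.47], [-1.1, 4.24], [0.23, 1.98], [-2.94, 2.94]. Speed limits (rad/s): [2.57, 2.57, 3.14, 3.14, 3.14, 3.14, 3.14].

## Interface

Orientations are given as [roll, pitch, yaw] about the fixed x, y, z axes, in that order (R = Rz(yaw) Ry(pitch) Rx(roll)).
In Python, from plant import ctrl gives the robot as it stands.
- The arm moves only by the tool play_rows, never from a script. Its argument "increments" is a list of rows, each a list of 3 entries, a list of its own where there are three numbers: the shift along the world's x, y, z normalised to -1 to 1, where 1 is 80 cm, then the turn, a rotation vector about the world's x, y, z normalised to -1 to 1, where 1 is 45 degrees, then the finger opening in mm, from 0 to 85.4. In form: [[[x, y, z], [ax, ay, az], fingers], ...]. A call has 1 to 8 rows; each row shifts and turns the pose as measured when the row begins; what a row does not reach is not made up. A row lasts 1/8 s, in which the tool goes at most 62.5 mm and 10.7 degrees, less where a joint would pass 70% of its speed; a pose out of reach is approached as far as the arm can. A call with a number of a shift or a turn outside -1 to 1 is refused whole. A call with a gripper value outside its range is refused whole. The fingers move at their own pace and stop on an object; "squeeze" is the grip in N (left out, the last holds). Time passes only in rows, so rows that do not move let the fingers close. It gives the time, the measured TCP pose, the force and the opening at its end, in the units of the state.
- ctrl.get_obs(): the state, without advancing time (a new reading comes with each control period).
- ctrl.read_camera(name): name is "side" or "top"; returns a dict with "image" (384x512x3 uint8, red, green, blue), "camera_matrix" (3x3 intrinsics, pixels), "k1" (the pictures are not rectified: a ray, as slopes to the right and down, at radius r is drawn at 1 + k1 r^2 times it, then the intrinsics apply), "cam_to_world" (4x4, takes a point from camera to world coordinates). Camera axes: x right, y down, z forward; pixel columns grow to the right and rows downward; lengths in mm; the calibration is good to about 2 mm. A picture is of the moment at which its call begins. There is no depth.
- ctrl.hand_in(): hands the job in, once; it reports no verdict.
Trained networks look in a picture, given as the dict that the camera call returned (one of the last four; its "shot" number tells which), for a name from the list of things; names that differ only in an ending like _2 or _b are one class to them, and where a whole thing is asked for, a point or a joint stands for the part that bears it (a point fixed in the world has none). Each returns a list of dicts, best first, with "score" (0 to 1); they miss things now and then, are a little off and sometimes report something else, mostly with a low value. They report only what shows in the picture. A call takes as long as a camera call. They do not tell look-alikes from the thing itself.
- ctrl.find_in(picture, name): "xy" ([column, row] in pixels, amid what is visible of it).
The state is a dict: "clock": time; "q": joint angles; "joint_velocities": joint speeds; "joint_torque": joint torques, N m; "position": TCP position; "tool_rot": TCP orientation; "ft_force": force on the tool from outside, world axes, zero at the start; "torque": the same for the moment, N m; "gripper_width": finger opening in mm.
Only numpy, scipy, OpenCV 4.12 (cv2) and the standard library are available. Lean on these libraries where they do the work, as an engineer would, in place of code of your own. Each camera call takes 0.05 s, during which the arm holds its last target.

## Working session

There is one attempt and no reset: what is moved stays moved. The work goes in short steps, Python scripts to look and compute and a tool call to move; the robot and the scene stay as the last step left them, time stands still between calls to the robot, and variables do not carry over. Pictures are saved under pics/ and viewed, and the job is handed in when it is done.

Besides the shell and the picture viewer there is one more tool, called after "Call:" by a JSON object that holds its "name" and its "arguments", one argument or row to a line. play_rows: Moves the arm, as the interface text tells. Scaled input: -1 to 1 covers 80 cm each way for a shift and 45 degrees each way for a turn. Its arguments: {"type":"object","properties":{"increments":{"type":"array","items":{"type":"array"}},"squeeze":{"type":"number"}},"required":["increments"]}

```bash
ls; mkdir -p pics; cat > h.py <<'E'
import numpy as np, cv2
from plant import ctrl
def shot(cam,fn):
    p=ctrl.read_camera(cam); cv2.imwrite('pics/'+fn,cv2.cvtColor(p['image'],cv2.COLOR_RGB2BGR)); return p
def ray(p,px):
    K=np.array(p['camera_matrix']);T=np.array(p['cam_to_world']);k=p['k1']
    d=cv2.undistortPoints(np.array([[px]],float),K,np.array([k,0,0,0,0.]))[0,0]
    return T[:3,3],T[:3,:3]@np.array([d[0],d[1],1])
def at(p,px,z):
    o,d=ray(p,px); return o+d*(z-o[2])/d[2]
def proj(p,X):
    K=np.array(p['camera_matrix']);T=np.array(p['cam_to_world'])
    c=(np.asarray(X,float).reshape(-1,3)-T[:3,3])@T[:3,:3]
    s=c[:,:2]/c[:,2:]; s=s*(1+p['k1']*(s**2).sum(1,keepdims=True))
    return s@K[:2,:2].T+K[:2,2]
E
python3 - <<'E'
from h import *
import pickle
print(ctrl.get_obs())
for c in['top','side']:
    p=shot(c,c+'0.png');pickle.dump(p,open(c+'0.pkl','wb'));print(c,p['camera_matrix'],p['k1'],p['cam_to_world'])
    for n in['plate','controller','transformer','contactor','aux_block','power_supply','breaker','screwdriver','tub','gland']:
        print(n,[(np.round(d['xy'],1).tolist(),round(d['score'],2)) for d in ctrl.find_in(p,n)])
E
```

```text
pics
{'clock': 0.0, 'q': array([-1.37280502,  0.62935969,  0.03845724,  1.51840954, -0.02699028,
        0.99628786, -0.01995741]), 'joint_velocities': array([-0.0002621 ,  0.00026948,  0.00017692, -0.00206317, -0.00075001,
       -0.00254904,  0.0014305 ]), 'joint_torque': array([ 5.15475858e-04, -5.63413775e+01,  1.22641649e+00, -1.93442345e+01,
        1.10007939e-02,  1.05906386e-02,  1.24755939e-06]), 'position': array([169.29880212, 626.89590472, 230.367303  ]), 'tool_rot': array([3.14154834e+00, 1.94545132e-03, 1.30703956e+00]), 'ft_force': array([-0.04567854, -0.46682682, -0.1510422 ]), 'torque': array([ 0.03147616, -0.00860542,  0.00777408]), 'gripper_width': 85.20262428593908}
top [[487.43446934   0.         249.46855966]
 [  0.         487.43446934 185.31142692]
 [  0.           0.           1.        ]] -0.17313179212114713 [[-4.36965795e-03 -9.88281792e-01  1.52577870e-01  3.52006959e+02]
 [-9.99804676e-01  7.25864893e-03  1.83826536e-02 -1.49750801e+01]
 [-1.92747510e-02 -1.52467742e-01 -9.88120474e-01  1.33530859e+03]
 [ 0.00000000e+00  0.00000000e+00  0.00000000e+00  
[... 635 characters left out ...]
        1.        ]] 0.044449812161468406 [[-9.13426745e-01 -2.15088790e-01  3.45526256e-01  2.39760005e+02]
 [-4.06817871e-01  5.08113069e-01 -7.59157644e-01  6.97393476e+02]
 [-1.22801067e-02 -8.34001152e-01 -5.51626030e-01  5.67099000e+02]
 [ 0.00000000e+00  0.00000000e+00  0.00000000e+00  1.00000000e+00]]
plate [([215.5, 288.0], 0.88)]
controller [([168.4, 296.6], 0.79)]
transformer [([209.7, 227.2], 0.95), ([362.7, 303.2], 0.89), ([169.4, 165.1], 0.73)]
contactor [([285.3, 144.0], 0.56)]
aux_block [([258.7, 180.1], 0.87)]
power_supply [([306.8, 181.5], 0.87)]
breaker [([325.7, 154.0], 0.56)]
screwdriver [([211.4, 158.6], 0.68)]
tub [([144.2, 215.8], 0.79)]
gland [([328.9, 225.9], 0.54)]
```

```bash
python3 - <<'E'
import cv2
a=cv2.imread('pics/top0.png');cv2.imwrite('pics/top0z.png',cv2.resize(a[60:310,80:400],None,fx=2.4,fy=2.4,interpolation=cv2.INTER_CUBIC))
a=cv2.imread('pics/side0.png');cv2.imwrite('pics/side0z.png',cv2.resize(a,(784,588),interpolation=cv2.INTER_CUBIC))
E
```

```text
(no output)
```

View pics/top0z.png

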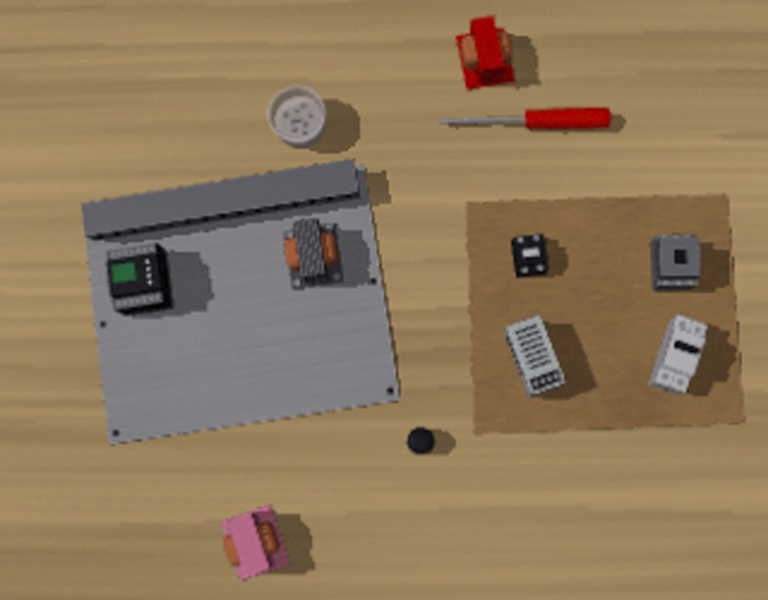

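View pics/side0z.png

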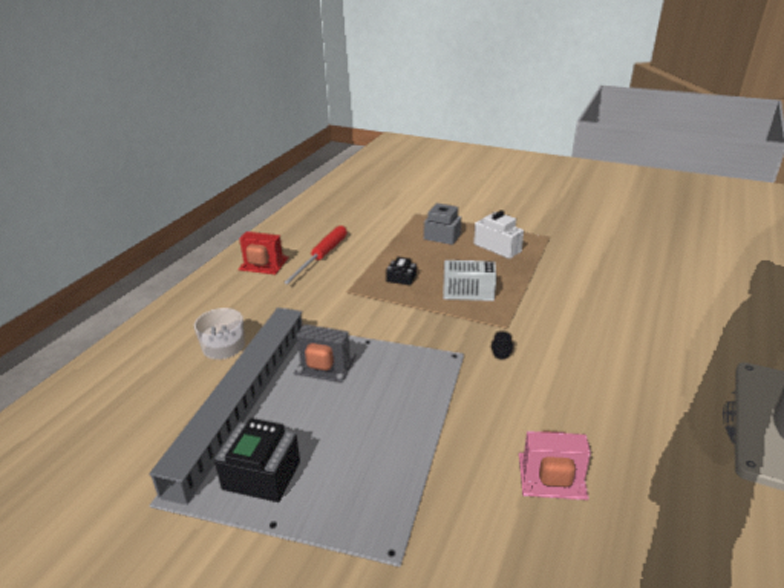

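```bash
python3 - <<'E'
import cv2,numpy as np
a=cv2.imread('pics/top0.png')
def tile(x,y,w,h,f):
    t=cv2.resize(a[y:y+h,x:x+w],None,fx=f,fy=f,interpolation=cv2.INTER_CUBIC)
    for i in range(0,w,10): cv2.putText(t,str(x+i),(i*f,8),0,.3,(0,255,255)); cv2.line(t,(i*f,0),(i*f,h*f),(0,255,255),1) if 0 else None; cv2.line(t,(i*f,10),(i*f,16),(0,255,255),1)
    for i in range(0,h,10): cv2.putText(t,str(y+i),(0,i*f+4),0,.3,(0,255,0)); cv2.line(t,(20,i*f),(26,i*f),(0,255,0),1)
    return t
cv2.imwrite('pics/o1.png',np.vstack([np.hstack([tile(285,150,50,38,8),tile(345,150,50,38,8)]),np.hstack([tile(285,188,50,38,8),tile(345,188,50,38,8)])])[:600])
cv2.imwrite('pics/pl.png',tile(108,120,145,130,5)[:,:])
cv2.imwrite('pics/pl2.png',np.hstack([tile(115,150,50,50,8),tile(190,140,50,50,8)]))
E
```

```text
(no output)
```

View pics/o1.png

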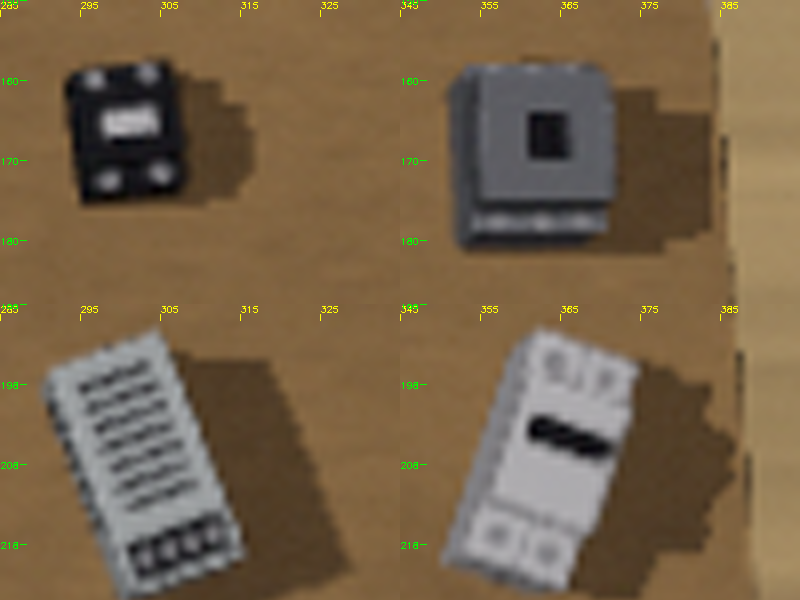

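View pics/pl2.png

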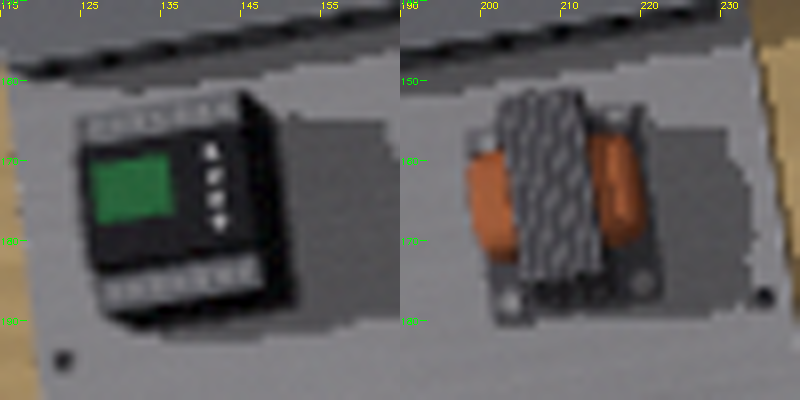

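View pics/pl.png

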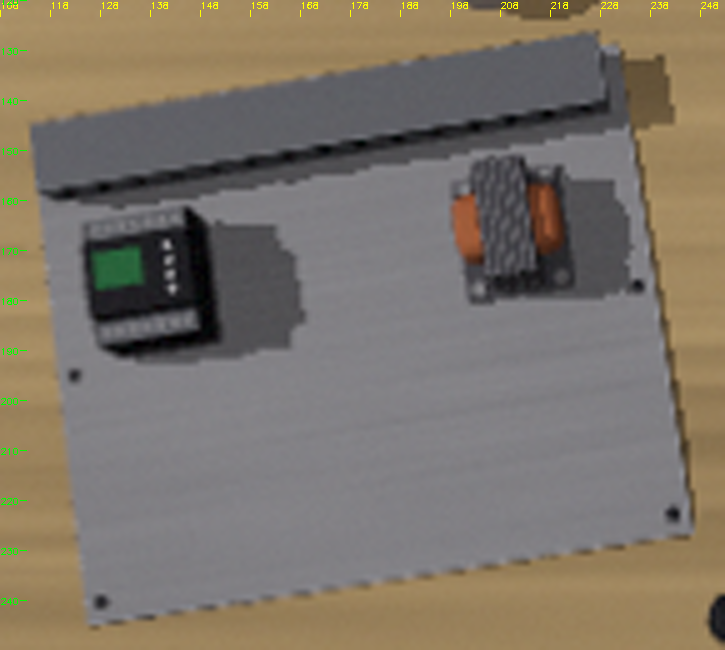

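```bash
cat > fit.py <<'E'
from h import *
import pickle
from scipy.optimize import least_squares
def box(x0,x1,y0,y1,z0,z1): 
    return [(x,y,z) for z in(z0,z1) for x,y in((x0,y0),(x1,y0),(x1,y1),(x0,y1))]
B=lambda a,b,z0,z1:box(-a/2,a/2,-b/2,b/2,z0,z1)
M={'plate':[B(280,340,0,4),box(97,138,-170,170,4,43)],'controller':[B(70,60,0,58)],'transformer':[B(70,60,0,3),B(40,30,53,55)],
'contactor':[B(58,45,0,38),B(44,45,38,57)],'aux_block':[B(44,36,0,24),B(28,36,24,32)],'power_supply':[B(80,40,0,50)],'breaker':[B(80,36,0,44),B(45,36,44,60)]}
def W(pose,z,P):
    x,y,t=pose;P=np.asarray(P,float);c,s=np.cos(t),np.sin(t)
    return np.c_[x+c*P[:,0]-s*P[:,1],y+s*P[:,0]+c*P[:,1],z+P[:,2]]
def fit(p,corr,z,g):
    m=np.array([c[0] for c in corr],float);u=np.array([c[1] for c in corr],float)
    r=least_squares(lambda q:(proj(p,W((q[0],q[1],q[2]/100),z,m))-u).ravel(),[g[0],g[1],g[2]*100])
    return np.array([r.x[0],r.x[1],r.x[2]/100]),np.abs(r.fun).max()
def draw(p,img,name,pose,z,f,off,col=(0,0,255)):
    for b in M[name]:
        uv=(proj(p,W(pose,z,b))-off+.5)*f
        uv=uv.astype(int)
        for i in range(4):
            for a,c in((i,(i+1)%4),(4+i,4+(i+1)%4),(i,4+i)): cv2.line(img,tuple(map(int,uv[a])),tuple(map(int,uv[c])),col,1,cv2.LINE_AA)
def crop(p,x,y,w,h,f):
    return cv2.resize(cv2.cvtColor(p['image'],cv2.COLOR_RGB2BGR)[y:y+h,x:x+w],None,fx=f,fy=f,interpolation=cv2.INTER_CUBIC)
E
cat > f1.py <<'E'
from fit import *
p=pickle.load(open('top0.pkl','rb'));s=pickle.load(open('side0.pkl','rb'))
def t(ox,oy,f,u,v): return (ox+u/f-.5,oy+v/f-.5)
T=lambda u,v:t(108,120,5,u,v)
pose={}
pose['plate'],e=fit(p,[((-140,170,4),T(92,625)),((-140,-170,4),T(692,536)),((138,170,43),T(30,125)),((138,-170,43),T(600,35)),((97,-170,43),T(607,103)),((97,170,43),T(40,195))],0,(600,150,0));print('plate',pose['plate'],e)
yw=pose['plate'][2]
T=lambda u,v:t(115,150,8,u,v)
pose['controller'],e=fit(p,[((35,30,58),T(78,118)),((35,-30,58),T(240,92)),((-35,30,58),T(102,313)),((-35,-30,58),T(265,290))],4,(600,250,0));print('con',pose['controller'],e)
T=lambda u,v:t(190,140,8,u-400,v)
pose['transformer'],e=fit(p,[((-35,30,3),T(495,326)),((-35,-30,3),T(664,298)),((35,-30,3),T(643,103)),((35,30,3),T(467,132))],4,(600,50,0));print('tr',pose['transformer'],e)
T=lambda u,v:t(285,150,8,u,v)
pose['aux_block'],e=fit(p,[((22,18,24),T(68,73)),((22,-18,24),T(168,62)),((-22,18,24),T(84,204)),((-22,-18,24),T(186,193)),((0,0,32),T(131,123))],3,(600,-100,0));print('aux',pose['aux_block'],e)
T=lambda u,v:t(345,150,8,u-400,v)
pose['contactor'],e=fit(p,[((-22,22.5,57),T(481,200)),((-22,-22.5,57),T(614,198)),((22,22.5,57),T(481,70)),((22,-22.5,57),T(608,68)),((0,0,57),T(549,135))],3,(600,-300,0));print('ctr',pose['contactor'],e)
T=lambda u,v:t(285,188,8,u,v-304)
pose['power_supply'],e=fit(p,[((40,20,50),T(50,378)),((40,-20,50),T(157,332)),((-40,-20,50),T(243,555)),((-40,20,50),T(130,597))],3,(600,-100,0.3));print('ps',pose['power_supply'],e)
T=lambda u,v:t(345,188,8,u-400,v-304)
pose['breaker'],e=fit(p,[((40,18,44),T(540,332)),((40,-18,44),T(637,372)),((-40,-18,44),T(568,588)),((-40,18,44),T(462,563))],3,(600,-300,-.3));print('br',pose['breaker'],e)
pickle.dump(pose,open('pose.pkl','wb'))
Z={'plate':0,'controller':4,'transformer':4}
for nm,cam,ct in(('a',p,(285,148,102,78,7)),('b',p,(108,120,145,130,4)),('c',s,(220,120,145,90,5)),('d',s,(95,195,215,180,3))):
    im=crop(cam,*ct)
    for n in pose: draw(cam,im,n,pose[n],Z.get(n,3),ct[4],np.array(ct[:2]))
    cv2.imwrite('pics/ov_%s.png'%nm,im)
pl=pose['plate']
for n in pose:
    d=pose[n][:2]-pl[:2];c,ss=np.cos(pl[2]),np.sin(pl[2]);print(n,'in plate',c*d[0]+ss*d[1],-ss*d[0]+c*d[1],pose[n][2]-pl[2])
print('sep',np.linalg.norm(pose['controller'][:2]-pose['transformer'][:2]))
print('gland',at(p,(255.4,243),17),at(p,(203.5,106.7),20))
E
python3 f1.py
```

```text
plate [5.56863132e+02 2.07372699e+02 1.47613348e-01] 4.0920782626971
con [5.79367235e+02 3.14366556e+02 1.49768589e-01] 0.7398909481065346
tr [6.11480544e+02 1.18280801e+02 1.42846587e-01] 0.5480581257349968
aux [ 6.06497617e+02 -1.30055150e+02  1.05380422e-01] 0.5309853861145086
ctr [ 5.98337143e+02 -2.95152182e+02 -4.24720814e-03] 0.37085098867856914
ps [ 4.89248618e+02 -1.31446748e+02  3.46461660e-01] 0.5816466526243289
br [ 4.88985245e+02 -2.95381143e+02 -3.48446055e-01] 0.7462518201231774
plate in plate 0.0 0.0 0.0
controller in plate 37.995795720029825 102.52043451483327 0.0021552410628654095
transformer in plate 40.919997415157226 -96.1560282601281 -0.004766760717319407
aux_block in plate -0.533458956251728 -341.05842723113574 -0.04223292535353251
contactor in plate -32.88730424683406 -503.1597908663317 -0.1518605556723039
power_supply in plate -116.7120387977656 -325.19016019091833 0.1988483126316684
breaker in plate -141.08366688294882 -487.30301880626973 -0.49605940272103854
sep 198.69798140978787
gland [398.20754434  -5.7438049   17.        ] [780.65257506 138.3311963   20.        ]
```

```bash
python3 - <<'E'
import cv2
for n in 'abcd': print(cv2.imread(f'pics/ov_{n}.png').shape)
E
```

```text
(546, 714, 3)
(520, 580, 3)
(450, 725, 3)
(540, 645, 3)
```

View pics/ov_a.png

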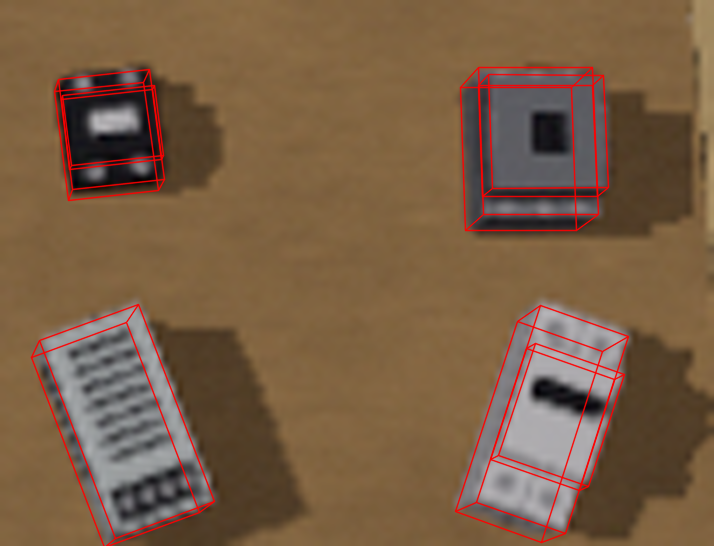

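View pics/ov_b.png

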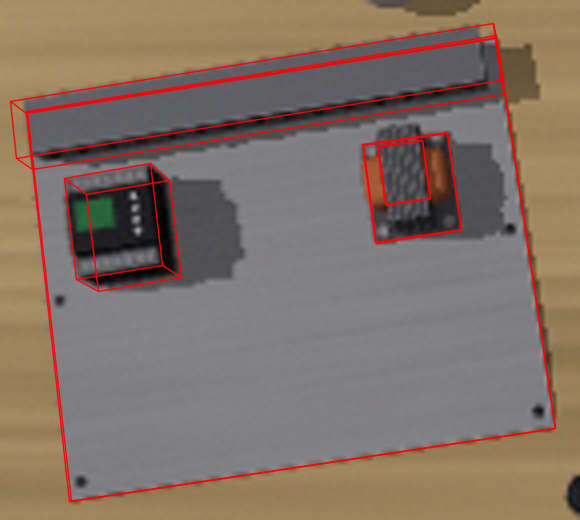

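View pics/ov_c.png

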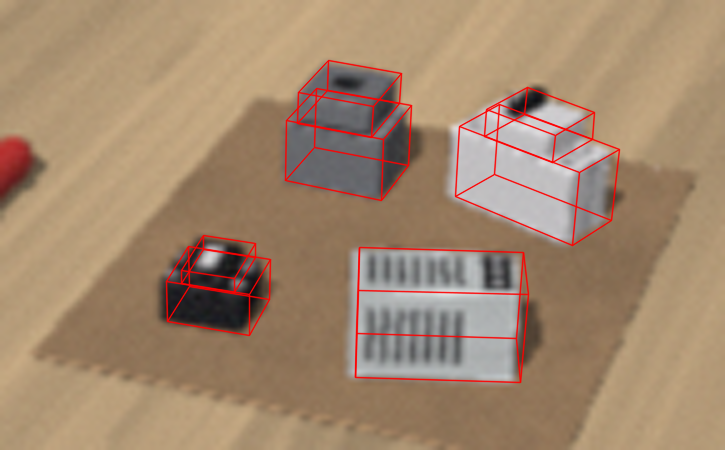

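View pics/ov_d.png

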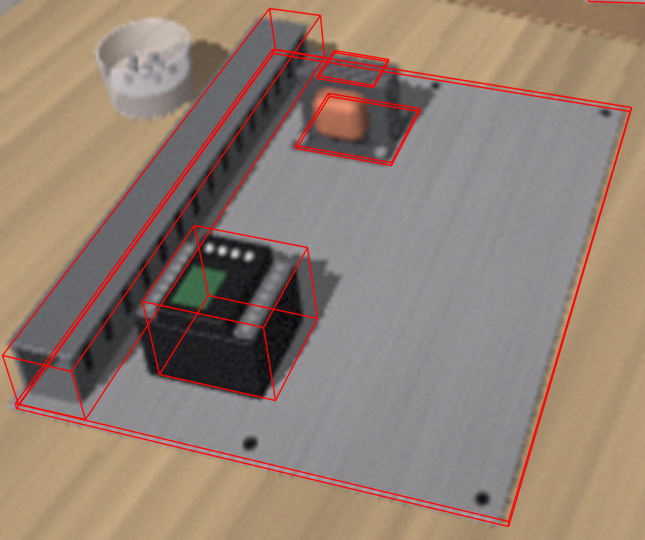

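Call:
{"name": "play_rows", "arguments": {
  "increments": [
    [[0.049, -0.056, 0], [0, 0, 0], 85],
    [[0.049, -0.056, 0], [0, 0, 0], 85],
    [[0.049, -0.056, 0], [0, 0, 0], 85],
    [[0.049, -0.056, 0], [0, 0, 0], 85],
    [[0.049, -0.056, 0], [0, 0, 0], 85],
    [[0.049, -0.056, 0], [0, 0, 0], 85],
    [[0.049, -0.056, 0], [0, 0, 0], 85],
    [[0.049, -0.056, 0], [0, 0, 0], 85]
  ],
  "squeeze": 40
}}

```text
clock: 2.1
position: [486.6, 263.4, 232.3]
tool_rot: [-3.141, -0.007, 1.319]
ft_force: [1.4, 0.7, 0.3]
gripper_width: 85.0
```

Call:
{"name": "play_rows", "arguments": {
  "increments": [
    [[0.0165, -0.076, 0], [0, 0, 0.04], 85],
    [[0.0165, -0.076, 0], [0, 0, 0.04], 85],
    [[0.0165, -0.076, 0], [0, 0, 0.04], 85],
    [[0.0165, -0.076, 0], [0, 0, 0.04], 85],
    [[0.0165, -0.076, 0], [0, 0, 0.04], 85],
    [[0.0165, -0.076, 0], [0, 0, 0.04], 85],
    [[0.0165, -0.076, 0], [0, 0, 0.04], 85],
    [[0.0165, -0.076, 0], [0, 0, 0.04], 85]
  ]
}}

```text
clock: 3.1
position: [595.5, -224.9, 234.0]
tool_rot: [3.134, -0.01, 1.58]
ft_force: [1.7, 0.3, -0.3]
gripper_width: 85.0
```

Call:
{"name": "play_rows", "arguments": {
  "increments": [
    [[0.001, -0.044, -0.02], [0, 0.01, 0], 85],
    [[0.001, -0.044, -0.05], [0, 0, 0], 85],
    [[0.001, 0, -0.05], [0, 0, 0], 85],
    [[0, 0, -0.045], [0, 0, 0], 85],
    [[0, 0, 0], [0, 0, 0], 85]
  ]
}}

```text
clock: 3.72
position: [596.9, -307.9, 99.0]
tool_rot: [3.138, -0.004, 1.568]
ft_force: [0.7, 0.8, 0.8]
gripper_width: 84.7
```

```bash
cat > st.py <<'E'
import sys
from h import *
from scipy.spatial.transform import Rotation as R
t=[float(a) for a in sys.argv[1:5]]
o=ctrl.get_obs();cur=R.from_euler('xyz',o['tool_rot']);tg=R.from_euler('xyz',[np.pi,0,t[3]])
print(round(o['clock'],2),np.round(o['position'],1),np.round(o['tool_rot'],3),'w',round(o['gripper_width'],1),'F',np.round(o['ft_force'],1))
d=np.array(t[:3])-o['position'];print('d mm',np.round(d,1),'norm',np.round(d/800,4),'rot',np.round(np.degrees((tg*cur.inv()).as_rotvec())/45,3))
E
python3 st.py 598.5 -295 15 1.567
```

```text
3.73 [ 596.9 -307.9   99. ] [ 3.138 -0.004  1.568] w 84.7 F [0.7 0.8 0.8]
d mm [  1.6  12.9 -84. ] norm [ 0.002   0.0161 -0.1051] rot [-0.005  0.004 -0.002]
```

Call:
{"name": "play_rows", "arguments": {
  "increments": [
    [[0.002, 0.0161, 0], [0, 0, 0], 85],
    [[0, 0, -0.02], [0, 0, 0], 85],
    [[0, 0, -0.03], [0, 0, 0], 85],
    [[0, 0, -0.03], [0, 0, 0], 85],
    [[0, 0, -0.012], [0, 0, 0], 85],
    [[0, 0, 0], [0, 0, 0], 85]
  ]
}}

```text
clock: 4.47
position: [604.6, -293.1, 29.7]
tool_rot: [3.126, 0.0, 1.572]
ft_force: [-0.5, 0.3, -0.3]
gripper_width: 84.9
```

```bash
python3 st.py 598.5 -295 15 1.567
```

```text
4.47 [ 604.6 -293.1   29.7] [3.126 0.    1.572] w 84.9 F [-0.5  0.3 -0.3]
d mm [ -6.1  -1.9 -14.7] norm [-0.0076 -0.0024 -0.0184] rot [ 0.     0.02  -0.007]
```

Call:
{"name": "play_rows", "arguments": {
  "increments": [
    [[-0.0076, -0.0024, -0.01], [0, 0.02, -0.007], 85],
    [[0, 0, -0.008], [0, 0, 0], 85],
    [[0, 0, 0], [0, 0, 0], 85]
  ]
}}

```text
clock: 4.85
position: [599.4, -295.9, 16.5]
tool_rot: [3.14, 0.002, 1.566]
ft_force: [0.7, -0.4, 0.2]
gripper_width: 84.8
```

```bash
python3 st.py 598.5 -295 15 1.567; python3 - <<'E'
from fit import *
p=shot('side','s1.png');cv2.imwrite('pics/s1z.png',crop(p,200,60,180,140,4))
E
```

```text
4.85 [ 599.4 -295.9   16.5] [3.140e+00 2.000e-03 1.566e+00] w 84.8 F [ 0.7 -0.4  0.2]
d mm [-0.9  0.9 -1.5] norm [-0.0011  0.0011 -0.0018] rot [0.002 0.002 0.001]
```

View pics/s1z.png

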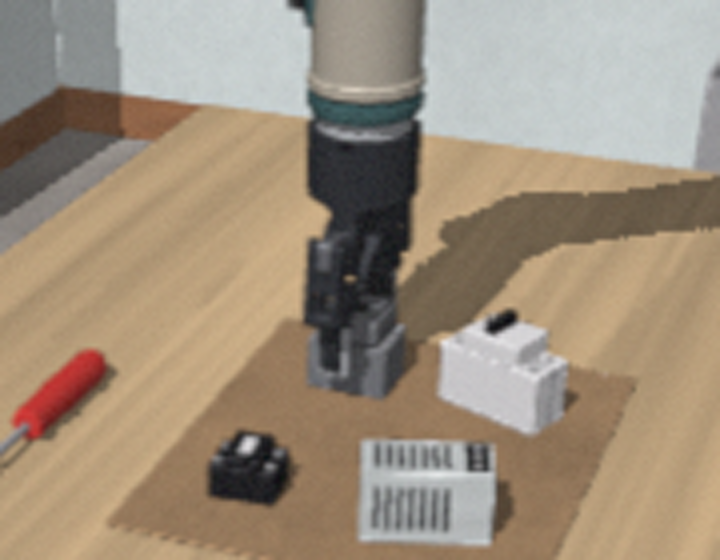

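Call:
{"name": "play_rows", "arguments": {
  "increments": [
    [[0, 0, 0], [0, 0, 0], 30],
    [[0, 0, 0], [0, 0, 0], 30],
    [[0, 0, 0], [0, 0, 0], 30],
    [[0, 0, 0], [0, 0, 0], 30],
    [[0, 0, 0], [0, 0, 0], 30],
    [[0, 0, 0], [0, 0, 0], 30]
  ],
  "squeeze": 40
}}

```text
clock: 5.65
position: [600.1, -296.1, 17.5]
tool_rot: [3.138, 0.002, 1.566]
ft_force: [-0.2, 0.2, 0.7]
gripper_width: 44.6
```

```bash
python3 st.py 596.8 217.2 230 1.718
```

```text
5.65 [ 600.1 -296.1   17.5] [3.138e+00 2.000e-03 1.566e+00] w 44.6 F [-0.2  0.2  0.7]
d mm [ -3.3 513.3 212.5] norm [-0.0042  0.6416  0.2656] rot [0.002 0.004 0.193]
```

Call:
{"name": "play_rows", "arguments": {
  "increments": [
    [[0, 0, 0.04], [0, 0, 0], 30],
    [[0, 0, 0.06], [0, 0, 0], 30],
    [[0, 0, 0.06], [0, 0, 0], 30],
    [[0, 0.03, 0.04], [0, 0, 0.03], 30],
    [[0, 0.05, 0.01], [0, 0, 0.03], 30],
    [[0, 0.06, 0], [0, 0, 0.03], 30],
    [[0, 0.07, 0], [0, 0, 0.03], 30],
    [[0, 0.07, 0], [0, 0, 0.03], 30]
  ]
}}

```text
clock: 6.65
position: [594.0, -73.2, 186.3]
tool_rot: [-3.137, 0.005, 1.675]
ft_force: [0.8, -0.3, -4.1]
gripper_width: 44.2
```

```bash
python3 st.py 598.5 217.2 150 1.718
```

```text
6.65 [594.  -73.2 186.3] [-3.137  0.005  1.675] w 44.2 F [ 0.8 -0.3 -4.1]
d mm [  4.5 290.4 -36.3] norm [ 0.0057  0.363  -0.0454] rot [ 0.007 -0.004  0.054]
```

Call:
{"name": "play_rows", "arguments": {
  "increments": [
    [[0.001, 0.075, 0], [0, 0, 0.01], 30],
    [[0.001, 0.075, 0], [0, 0, 0.01], 30],
    [[0.001, 0.07, 0], [0, 0, 0.01], 30],
    [[0, 0.06, 0], [0, 0, 0.01], 30],
    [[0, 0.035, 0], [0, 0, 0], 30],
    [[0, 0.01, -0.01], [0, 0, 0], 30],
    [[0, 0, -0.02], [0, 0, 0], 30],
    [[0, 0, -0.01], [0, 0, 0], 30]
  ]
}}

```text
clock: 7.65
position: [591.5, 197.5, 148.9]
tool_rot: [-3.131, 0.005, 1.714]
ft_force: [-0.1, -0.4, -2.4]
gripper_width: 44.8
```

```bash
python3 st.py 598.5 217.2 18.5 1.718
```

```text
7.65 [591.5 197.5 148.9] [-3.131  0.005  1.714] w 44.8 F [-0.1 -0.4 -2.4]
d mm [   7.    19.7 -130.4] norm [ 0.0088  0.0246 -0.1631] rot [ 0.008 -0.012  0.005]
```

Call:
{"name": "play_rows", "arguments": {
  "increments": [
    [[0.0088, 0.0246, 0], [0.008, -0.012, 0.005], 30],
    [[0, 0, -0.01], [0, 0, 0], 30],
    [[0, 0, -0.03], [0, 0, 0], 30],
    [[0, 0, -0.04], [0, 0, 0], 30],
    [[0, 0, -0.03], [0, 0, 0], 30],
    [[0, 0, -0.005], [0, 0, 0], 30],
    [[0, 0, 0], [0, 0, 0], 30]
  ]
}}

```text
clock: 8.52
position: [601.6, 213.9, 53.8]
tool_rot: [3.139, 0.002, 1.712]
ft_force: [0.3, -0.6, -2.3]
gripper_width: 44.6
```

```bash
python3 st.py 598.5 217.2 18.5 1.718
```

```text
8.53 [601.6 213.9  53.8] [3.139e+00 2.000e-03 1.712e+00] w 44.6 F [ 0.3 -0.6 -2.3]
d mm [ -3.1   3.3 -35.3] norm [-0.0039  0.0041 -0.0442] rot [0.002 0.004 0.007]
```

Call:
{"name": "play_rows", "arguments": {
  "increments": [
    [[-0.0039, 0.0041, 0], [0.002, 0.004, 0.007], 30],
    [[0, 0, -0.016], [0, 0, 0], 30],
    [[0, 0, -0.016], [0, 0, 0], 30],
    [[0, 0, -0.006], [0, 0, 0], 30],
    [[0, 0, 0], [0, 0, 0], 30]
  ]
}}

```text
clock: 9.15
position: [599.8, 218.0, 23.7]
tool_rot: [3.138, -0.001, 1.718]
ft_force: [-0.6, -0.2, -2.2]
gripper_width: 44.9
```

```bash
python3 st.py 598.5 217.2 18.5 1.718
```

```text
9.15 [599.8 218.   23.7] [ 3.138e+00 -1.000e-03  1.718e+00] w 44.9 F [-0.6 -0.2 -2.2]
d mm [-1.3 -0.8 -5.2] norm [-0.0016 -0.001  -0.0064] rot [-0.002  0.004 -0.   ]
```

Call:
{"name": "play_rows", "arguments": {
  "increments": [
    [[-0.0016, -0.001, -0.004], [0, 0.004, 0], 30],
    [[0, 0, -0.003], [0, 0, 0], 30],
    [[0, 0, 0], [0, 0, 0], 30]
  ]
}}

```text
clock: 9.52
position: [598.8, 217.1, 18.7]
tool_rot: [3.141, -0.001, 1.718]
ft_force: [-0.2, 0.6, -2.6]
gripper_width: 44.7
```

```bash
python3 st.py 598.5 217.2 18.5 1.718
```

```text
9.53 [598.8 217.1  18.7] [ 3.141e+00 -1.000e-03  1.718e+00] w 44.7 F [-0.2  0.6 -2.6]
d mm [-0.3  0.1 -0.2] norm [-0.0004  0.0002 -0.0002] rot [-0.002  0.001  0.   ]
```

Call:
{"name": "play_rows", "arguments": {
  "increments": [
    [[0, 0, -0.002], [0, 0, 0], 30],
    [[0, 0, 0], [0, 0, 0], 60],
    [[0, 0, 0], [0, 0, 0], 60],
    [[0, 0, 0], [0, 0, 0], 60],
    [[0, 0, 0.03], [0, 0, 0], 60],
    [[0, 0, 0.05], [0, 0, 0], 60],
    [[0, 0, 0.06], [0, 0, 0], 60],
    [[0, 0, 0.03], [0, 0, 0], 60]
  ]
}}

```text
clock: 10.52
position: [598.1, 216.8, 156.1]
tool_rot: [-3.14, -0.001, 1.718]
ft_force: [0.4, 0.1, 0.4]
gripper_width: 60.2
```

```bash
python3 st.py 606.5 -130 180 1.676
```

```text
10.53 [598.1 216.8 156.1] [-3.140e+00 -1.000e-03  1.718e+00] w 60.2 F [0.4 0.1 0.4]
d mm [   8.4 -346.8   23.9] norm [ 0.0105 -0.4335  0.0299] rot [-0.001 -0.002 -0.053]
```

Call:
{"name": "play_rows", "arguments": {
  "increments": [
    [[0, -0.05, 0.02], [0, 0, -0.01], 70],
    [[0, -0.07, 0], [0, 0, -0.01], 70],
    [[0, -0.075, 0], [0, 0, -0.01], 70],
    [[0, -0.075, 0], [0, 0, -0.01], 70],
    [[0, -0.06, 0], [0, 0, -0.01], 70],
    [[0, -0.04, 0], [0, 0, 0], 70],
    [[0, -0.01, -0.01], [0, 0, 0], 70],
    [[0, 0, -0.01], [0, 0, 0], 70]
  ]
}}

```text
clock: 11.52
position: [599.1, -92.7, 159.6]
tool_rot: [3.133, -0.003, 1.681]
ft_force: [0.0, 0.5, -0.1]
gripper_width: 70.4
```

```bash
python3 st.py 606.5 -130 80 1.676;python3 - <<'E'
from fit import *
p=shot('top','t2.png');pickle.dump(p,open('top2.pkl','wb'))
im=crop(p,108,120,145,130,4)
draw(p,im,'contactor',(597.3,217.2,.147),4,4,np.array((108,120)))
cv2.imwrite('pics/t2z.png',im)
E
```

```text
11.53 [599.1 -92.7 159.6] [ 3.133e+00 -3.000e-03  1.681e+00] w 70.4 F [ 0.   0.5 -0.1]
d mm [  7.4 -37.3 -79.6] norm [ 0.0092 -0.0466 -0.0996] rot [-0.005  0.011 -0.007]
```

View pics/t2z.png

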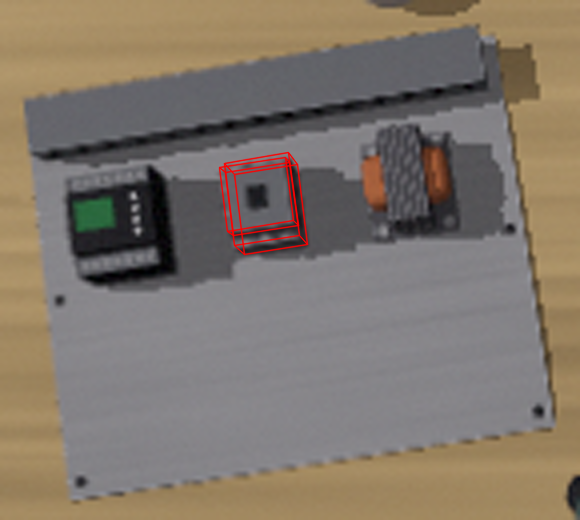

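```bash
python3 - <<'E'
from fit import *
p=pickle.load(open('top2.pkl','rb'))
im=crop(p,155,150,40,40,14)
cv2.imwrite('pics/t2zz.png',im)
q=p['image'][160:178,162:184].sum(2).astype(int)
g=(q<130); ys,xs=np.nonzero(g);print(q.min(),xs.mean()+162,ys.mean()+160,len(xs)); print(at(p,(xs.mean()+162,ys.mean()+160),61))
p0=pickle.load(open('top0.pkl','rb'))
q=p0['image'][158:178,355:372].sum(2).astype(int);g=(q<130);ys,xs=np.nonzero(g);print(len(xs),at(p0,(xs.mean()+355,ys.mean()+158),60))
E
```

```text
86 177.44230769230768 170.07692307692307 52
[591.4576835  201.39941855  61.        ]
43 [ 589.40411136 -294.94675135   60.        ]
```

View pics/t2zz.png

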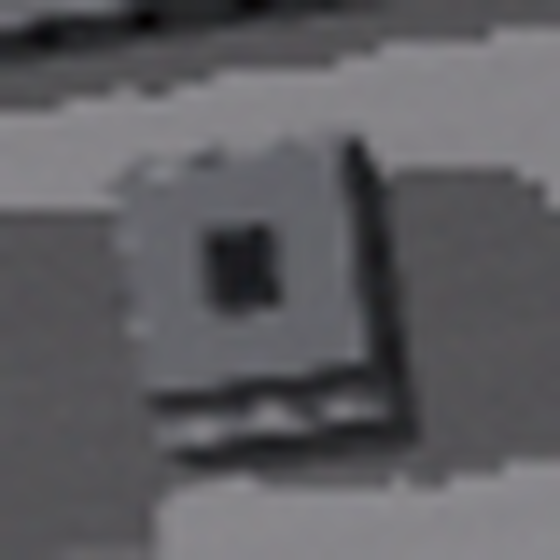

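```bash
python3 - <<'E'
from fit import *
p=pickle.load(open('top2.pkl','rb'))
t=lambda u,v:(155+u/14-.5,150+v/14-.5)
print(at(p,t(240,268),61))
print(at(p,(345+149/8-.5,150+135/8-.5),60))
print(fit(p,[((-22,22.5,57),t(148,392)),((-22,-22.5,57),t(372,362)),((22,22.5,57),t(118,185)),((0,0,57),t(240,268))],4,(600,217,.15)))
print(fit(p,[((-29,22.5,0),t(175,466)),((-29,-22.5,0),t(412,432))],4,(600,217,.15)))
E
```

```text
[595.52069724 217.19807403  61.        ]
[ 598.00798658 -295.9098213    60.        ]
(array([5.95354552e+02, 2.16393900e+02, 1.57791028e-01]), np.float64(0.5618725193581895))
(array([5.98361168e+02, 2.20005988e+02, 1.37004572e-01]), np.float64(0.5356482978884287))
```

Call:
{"name": "play_rows", "arguments": {
  "increments": [
    [[0.0092, -0.0466, 0], [-0.005, 0.011, -0.007], 70],
    [[0, 0, -0.02], [0, 0, 0], 70],
    [[0, 0, -0.04], [0, 0, 0], 70],
    [[0, 0, -0.04], [0, 0, 0], 70],
    [[0, 0, -0.01], [0, 0, 0], 70],
    [[0, 0, 0], [0, 0, 0], 70]
  ]
}}

```text
clock: 12.32
position: [607.1, -113.0, 65.5]
tool_rot: [-3.139, -0.01, 1.695]
ft_force: [0.5, -0.6, 0.3]
gripper_width: 70.1
```

```bash
python3 st.py 606.5 -130 5 1.676
```

```text
12.32 [ 607.1 -113.    65.5] [-3.139 -0.01   1.695] w 70.1 F [ 0.5 -0.6  0.3]
d mm [ -0.6 -17.  -60.5] norm [-0.0007 -0.0212 -0.0756] rot [-0.013 -0.005 -0.024]
```

Call:
{"name": "play_rows", "arguments": {
  "increments": [
    [[0, -0.0212, 0], [-0.013, -0.005, -0.024], 70],
    [[0, 0, 0], [0, 0, 0], 70]
  ]
}}

```text
clock: 12.58
position: [608.5, -130.9, 67.4]
tool_rot: [3.138, 0.002, 1.676]
ft_force: [-0.4, 1.2, -1.2]
gripper_width: 70.0
```

```bash
python3 st.py 606.5 -130 5 1.676
```

```text
12.57 [ 608.5 -130.9   67.4] [3.138e+00 2.000e-03 1.676e+00] w 70.0 F [-0.4  1.2 -1.2]
d mm [ -2.    0.9 -62.4] norm [-0.0025  0.0011 -0.078 ] rot [0.002 0.004 0.   ]
```

Call:
{"name": "play_rows", "arguments": {
  "increments": [
    [[-0.0025, 0.001, -0.02], [0, 0, 0], 70],
    [[0, 0, -0.02], [0, 0, 0], 70],
    [[0, 0, -0.02], [0, 0, 0], 70],
    [[0, 0, -0.007], [0, 0, 0], 70],
    [[0, 0, 0], [0, 0, 0], 70]
  ]
}}

```text
clock: 13.2
position: [606.1, -129.9, 10.1]
tool_rot: [3.138, 0.001, 1.675]
ft_force: [0.2, -0.3, 0.6]
gripper_width: 70.4
```

```bash
python3 st.py 606.5 -130 5 1.676
```

```text
13.2 [ 606.1 -129.9   10.1] [3.138e+00 1.000e-03 1.675e+00] w 70.4 F [ 0.2 -0.3  0.6]
d mm [ 0.4 -0.1 -5.1] norm [ 0.0005 -0.0001 -0.0063] rot [0.001 0.004 0.001]
```

Call:
{"name": "play_rows", "arguments": {
  "increments": [
    [[0, 0, -0.006], [0, 0, 0], 70],
    [[0, 0, 0], [0, 0, 0], 25],
    [[0, 0, 0], [0, 0, 0], 25],
    [[0, 0, 0], [0, 0, 0], 25],
    [[0, 0, 0], [0, 0, 0], 25],
    [[0, 0, 0], [0, 0, 0], 25],
    [[0, 0, 0], [0, 0, 0], 25]
  ],
  "squeeze": 30
}}

```text
clock: 14.08
position: [607.1, -130.0, 6.3]
tool_rot: [3.136, 0.002, 1.675]
ft_force: [-0.1, 0.6, -0.7]
gripper_width: 35.5
```

```bash
python3 st.py 596.5 217.2 180 1.718
```

```text
14.07 [ 607.1 -130.     6.3] [3.136e+00 2.000e-03 1.675e+00] w 35.5 F [-0.1  0.6 -0.7]
d mm [-10.6 347.2 173.7] norm [-0.0133  0.4341  0.2171] rot [0.002 0.007 0.054]
```

Call:
{"name": "play_rows", "arguments": {
  "increments": [
    [[0, 0, 0.04], [0, 0, 0], 25],
    [[0, 0, 0.06], [0, 0, 0], 25],
    [[0, 0, 0.06], [0, 0, 0.01], 25],
    [[0, 0.04, 0.04], [0, 0, 0.01], 25],
    [[0, 0.07, 0.01], [0, 0, 0.01], 25],
    [[0, 0.075, 0], [0, 0, 0.01], 25],
    [[0, 0.075, 0], [0, 0, 0.01], 25],
    [[0, 0.07, 0], [0, 0, 0], 25]
  ]
}}

```text
clock: 15.08
position: [605.6, 133.3, 180.1]
tool_rot: [3.135, 0.005, 1.702]
ft_force: [1.2, 0.7, 0.3]
gripper_width: 35.3
```

```bash
python3 st.py 597 217.2 150 1.718
```

```text
15.07 [605.6 133.3 180.1] [3.135 0.005 1.702] w 35.3 F [1.2 0.7 0.3]
d mm [ -8.6  83.9 -30.1] norm [-0.0107  0.1049 -0.0376] rot [0.005 0.01  0.02 ]
```

Call:
{"name": "play_rows", "arguments": {
  "increments": [
    [[-0.008, 0.06, 0], [0, 0, 0.01], 25],
    [[0, 0.025, -0.01], [0, 0, 0], 25],
    [[0, 0.005, -0.02], [0, 0, 0], 25],
    [[0, 0, -0.01], [0, 0, 0], 25],
    [[0, 0, 0], [0, 0, 0], 25]
  ]
}}

```text
clock: 15.7
position: [597.8, 208.7, 144.9]
tool_rot: [3.136, 0.006, 1.714]
ft_force: [0.5, -0.3, -0.7]
gripper_width: 35.6
```

```bash
python3 st.py 597 217.2 75 1.718
```

```text
15.7 [597.8 208.7 144.9] [3.136 0.006 1.714] w 35.6 F [ 0.5 -0.3 -0.7]
d mm [ -0.8   8.5 -69.9] norm [-0.001   0.0106 -0.0873] rot [0.007 0.008 0.005]
```

Call:
{"name": "play_rows", "arguments": {
  "increments": [
    [[-0.001, 0.0106, -0.01], [0.007, 0.008, 0.005], 25],
    [[0, 0, -0.025], [0, 0, 0], 25],
    [[0, 0, -0.025], [0, 0, 0], 25],
    [[0, 0, -0.02], [0, 0, 0], 25],
    [[0, 0, -0.005], [0, 0, 0], 25],
    [[0, 0, 0], [0, 0, 0], 25]
  ]
}}

```text
clock: 16.45
position: [599.7, 213.6, 75.0]
tool_rot: [3.14, -0.0, 1.711]
ft_force: [-0.0, 0.1, -0.0]
gripper_width: 35.3
```

```bash
python3 st.py 597 217.2 64.5 1.718
```

```text
16.45 [599.7 213.6  75. ] [ 3.14  -0.     1.711] w 35.3 F [-0.   0.1 -0. ]
d mm [ -2.7   3.6 -10.5] norm [-0.0033  0.0045 -0.0131] rot [-0.001  0.002  0.009]
```

Call:
{"name": "play_rows", "arguments": {
  "increments": [
    [[-0.0033, 0.0045, 0], [0, 0.002, 0.009], 25],
    [[0, 0, 0], [0, 0, 0], 25],
    [[0, 0, -0.006], [0, 0, 0], 25],
    [[0, 0, -0.004], [0, 0, 0], 25],
    [[0, 0, 0], [0, 0, 0], 25]
  ]
}}

```text
clock: 17.08
position: [598.0, 218.2, 68.4]
tool_rot: [3.138, -0.002, 1.719]
ft_force: [-0.1, 0.1, -0.3]
gripper_width: 35.4
```

```bash
python3 st.py 597 217.2 64.5 1.718
```

```text
17.07 [598.  218.2  68.4] [ 3.138e+00 -2.000e-03  1.719e+00] w 35.4 F [-0.1  0.1 -0.3]
d mm [-1.  -1.  -3.9] norm [-0.0012 -0.0012 -0.0049] rot [-0.003  0.004 -0.001]
```

Call:
{"name": "play_rows", "arguments": {
  "increments": [
    [[-0.0012, -0.0012, -0.003], [0, 0, 0], 25],
    [[0, 0, -0.002], [0, 0, 0], 25],
    [[0, 0, -0.001], [0, 0, 0], 25]
  ]
}}

```text
clock: 17.45
position: [597.1, 217.1, 63.8]
tool_rot: [3.138, -0.002, 1.718]
ft_force: [-1.9, -0.2, 8.5]
gripper_width: 35.6
```

```bash
python3 st.py 597 217.2 64.5 1.718
```

```text
17.45 [597.1 217.1  63.8] [ 3.138e+00 -2.000e-03  1.718e+00] w 35.6 F [-1.9 -0.2  8.5]
d mm [-0.1  0.1  0.7] norm [-0.0001  0.0002  0.0009] rot [-0.003  0.004 -0.001]
```

Contact. Release, straight up.

Call:
{"name": "play_rows", "arguments": {
  "increments": [
    [[0, 0, 0.001], [0, 0, 0], 25],
    [[0, 0, 0], [0, 0, 0], 55],
    [[0, 0, 0], [0, 0, 0], 55],
    [[0, 0, 0], [0, 0, 0], 55],
    [[0, 0, 0.02], [0, 0, 0], 55],
    [[0, 0, 0.04], [0, 0, 0], 60],
    [[0, 0, 0.06], [0, 0, 0], 70],
    [[0, 0, 0.03], [0, 0, 0], 70]
  ]
}}

```text
clock: 18.45
position: [596.2, 216.6, 189.1]
tool_rot: [3.14, -0.001, 1.718]
ft_force: [0.2, 0.5, -0.4]
gripper_width: 69.9
```

```bash
python3 st.py 489.2 -131.4 180 1.917
```

```text
18.45 [596.2 216.6 189.1] [ 3.140e+00 -1.000e-03  1.718e+00] w 69.9 F [ 0.2  0.5 -0.4]
d mm [-107.  -348.    -9.1] norm [-0.1337 -0.435  -0.0114] rot [-0.002  0.002  0.253]
```

Call:
{"name": "play_rows", "arguments": {
  "increments": [
    [[-0.015, -0.05, 0], [0, 0, 0.03], 75],
    [[-0.022, -0.07, 0], [0, 0, 0.04], 75],
    [[-0.022, -0.072, 0], [0, 0, 0.04], 75],
    [[-0.022, -0.072, 0], [0, 0, 0.04], 75],
    [[-0.022, -0.07, 0], [0, 0, 0.04], 75],
    [[-0.015, -0.05, 0], [0, 0, 0.04], 75],
    [[-0.01, -0.03, 0], [0, 0, 0.01], 75],
    [[0, 0, 0], [0, 0, 0], 75]
  ]
}}

```text
clock: 19.45
position: [493.7, -122.7, 202.3]
tool_rot: [3.12, 0.002, 1.913]
ft_force: [0.5, 0.8, 0.1]
gripper_width: 74.7
```

```bash
python3 st.py 489.2 -131.4 80 1.917;python3 - <<'E'
from fit import *
p=shot('top','t3.png')
im=crop(p,150,140,50,50,10)
cv2.imwrite('pics/t3z.png',im)
s=shot('side','s3.png');cv2.imwrite('pics/s3z.png',crop(s,110,180,200,150,4))
E
```

```text
19.45 [ 493.7 -122.7  202.3] [3.120e+00 2.000e-03 1.913e+00] w 74.7 F [0.5 0.8 0.1]
d mm [  -4.5   -8.7 -122.3] norm [-0.0056 -0.0108 -0.1529] rot [-0.007  0.027  0.004]
```

View pics/t3z.png

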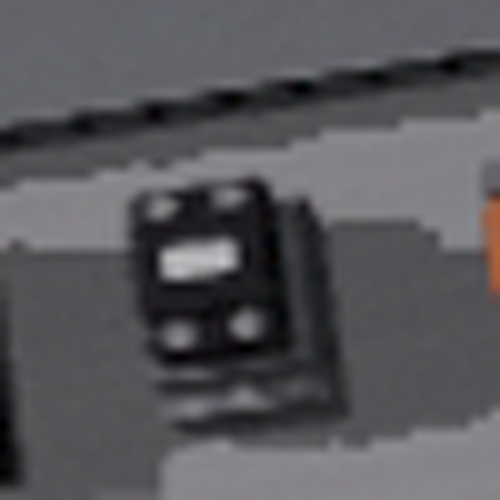

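View pics/s3z.png

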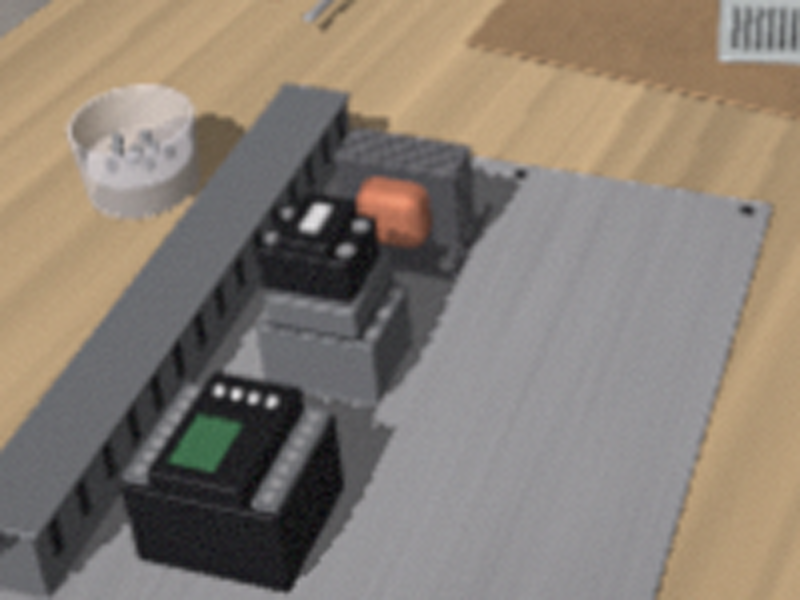

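Call:
{"name": "play_rows", "arguments": {
  "increments": [
    [[-0.0056, -0.0108, 0], [-0.007, 0.027, 0.004], 75],
    [[0, 0, -0.01], [0, 0, 0], 75],
    [[0, 0, -0.03], [0, 0, 0], 75],
    [[0, 0, -0.04], [0, 0, 0], 75],
    [[0, 0, -0.035], [0, 0, 0], 75],
    [[0, 0, -0.01], [0, 0, 0], 75],
    [[0, 0, 0], [0, 0, 0], 75]
  ]
}}

```text
clock: 20.42
position: [492.8, -121.9, 98.3]
tool_rot: [3.139, -0.003, 1.933]
ft_force: [-0.2, 0.5, -0.1]
gripper_width: 74.5
```

```bash
python3 st.py 489.2 -131.4 14 1.917;python3 - <<'E'
from fit import *
p=shot('top','t4.png')
t=lambda u,v:(150+u/10-.5,140+v/10-.5)
print('aux',at(p,t(198,259),93))
print(fit(p,[((22,18,24),t(132,195)),((22,-18,24),t(262,178)),((-22,18,24),t(158,362)),((-22,-18,24),t(290,345)),((0,0,32),t(198,259))],61,(600,217,.15)))
E
```

```text
20.43 [ 492.8 -121.9   98.3] [ 3.139e+00 -3.000e-03  1.933e+00] w 74.5 F [-0.2  0.5 -0.1]
d mm [ -3.6  -9.5 -84.3] norm [-0.0045 -0.0118 -0.1054] rot [-0.005  0.001 -0.02 ]
aux [598.1073639  217.76930067  93.        ]
(array([5.97039221e+02, 2.16280530e+02, 1.57049801e-01]), np.float64(0.6245244858021408))
```

Call:
{"name": "play_rows", "arguments": {
  "increments": [
    [[-0.0045, -0.0118, 0], [-0.005, 0, -0.02], 75],
    [[0, 0, 0], [0, 0, 0], 75],
    [[0, 0, -0.02], [0, 0, 0], 75],
    [[0, 0, -0.03], [0, 0, 0], 75]
  ]
}}

```text
clock: 20.98
position: [492.4, -133.3, 60.9]
tool_rot: [3.132, 0.007, 1.915]
ft_force: [-0.5, -0.1, 0.8]
gripper_width: 75.0
```

```bash
python3 st.py 489.2 -131.4 14 1.917
```

```text
20.98 [ 492.4 -133.3   60.9] [3.132 0.007 1.915] w 75.0 F [-0.5 -0.1  0.8]
d mm [ -3.2   1.9 -46.9] norm [-0.004   0.0024 -0.0587] rot [0.004 0.014 0.003]
```

Call:
{"name": "play_rows", "arguments": {
  "increments": [
    [[-0.004, 0.002, -0.02], [0.004, 0.014, 0], 75],
    [[0, 0, -0.02], [0, 0, 0], 75],
    [[0, 0, -0.01], [0, 0, 0], 75],
    [[0, 0, 0], [0, 0, 0], 75]
  ]
}}

```text
clock: 21.48
position: [487.5, -131.0, 16.3]
tool_rot: [-3.138, -0.003, 1.915]
ft_force: [-0.7, -1.0, 0.2]
gripper_width: 75.0
```

```bash
python3 st.py 489.2 -131.4 14 1.917
```

```text
21.48 [ 487.5 -131.    16.3] [-3.138e+00 -3.000e-03  1.915e+00] w 75.0 F [-0.7 -1.   0.2]
d mm [ 1.7 -0.4 -2.3] norm [ 0.0021 -0.0005 -0.0029] rot [-0.002 -0.006  0.003]
```

Call:
{"name": "play_rows", "arguments": {
  "increments": [
    [[0.002, 0, -0.003], [-0.002, -0.006, 0], 75],
    [[0, 0, 0], [0, 0, 0], 30],
    [[0, 0, 0], [0, 0, 0], 30],
    [[0, 0, 0], [0, 0, 0], 30],
    [[0, 0, 0], [0, 0, 0], 30],
    [[0, 0, 0], [0, 0, 0], 30],
    [[0, 0, 0], [0, 0, 0], 30]
  ],
  "squeeze": 50
}}

```text
clock: 22.35
position: [490.2, -131.4, 15.0]
tool_rot: [3.139, 0.002, 1.915]
ft_force: [0.7, -0.1, -1.1]
gripper_width: 39.5
```

```bash
python3 st.py 478.2 300.7 150 1.718
```

```text
22.35 [ 490.2 -131.4   15. ] [3.139e+00 2.000e-03 1.915e+00] w 39.5 F [ 0.7 -0.1 -1.1]
d mm [-12.  432.1 135. ] norm [-0.015   0.5402  0.1687] rot [ 0.002  0.004 -0.25 ]
```

Call:
{"name": "play_rows", "arguments": {
  "increments": [
    [[0, 0, 0.04], [0, 0, 0], 30],
    [[0, 0, 0.06], [0, 0, 0], 30],
    [[0, 0.01, 0.06], [0, 0, -0.03], 30],
    [[0, 0.04, 0.02], [0, 0, -0.05], 30],
    [[0, 0.07, 0], [0, 0, -0.05], 30],
    [[0, 0.075, 0], [0, 0, -0.05], 30],
    [[0, 0.075, 0], [0, 0, -0.03], 30],
    [[0, 0.075, 0], [0, 0, -0.02], 30]
  ]
}}

```text
clock: 23.35
position: [487.8, 145.9, 162.7]
tool_rot: [3.14, 0.002, 1.714]
ft_force: [1.1, 0.4, -2.5]
gripper_width: 39.5
```

```bash
python3 st.py 479 300.8 150 1.718
```

```text
23.35 [487.8 145.9 162.7] [3.140e+00 2.000e-03 1.714e+00] w 39.5 F [ 1.1  0.4 -2.5]
d mm [ -8.8 154.9 -12.7] norm [-0.011   0.1936 -0.0159] rot [0.002 0.003 0.005]
```

Call:
{"name": "play_rows", "arguments": {
  "increments": [
    [[-0.005, 0.07, 0], [0, 0, 0], 30],
    [[-0.005, 0.06, 0], [0, 0, 0], 30],
    [[-0.002, 0.03, -0.01], [0, 0, 0], 30],
    [[0, 0.01, -0.01], [0, 0, 0], 30],
    [[0, 0, 0], [0, 0, 0], 30]
  ]
}}

```text
clock: 23.98
position: [474.0, 291.6, 144.7]
tool_rot: [-3.141, 0.001, 1.724]
ft_force: [-0.2, 0.2, -2.3]
gripper_width: 39.8
```

```bash
python3 st.py 479 300.8 80 1.718
```

```text
23.98 [474.  291.6 144.7] [-3.141e+00  1.000e-03  1.724e+00] w 39.8 F [-0.2  0.2 -2.3]
d mm [  5.    9.2 -64.7] norm [ 0.0063  0.0115 -0.0809] rot [ 0.001 -0.001 -0.008]
```

Call:
{"name": "play_rows", "arguments": {
  "increments": [
    [[0.0063, 0.0115, 0], [0, 0, -0.008], 30],
    [[0, 0, 0], [0, 0, 0], 30],
    [[0, 0, -0.02], [0, 0, 0], 30],
    [[0, 0, -0.04], [0, 0, 0], 30],
    [[0, 0, -0.03], [0, 0, 0], 30],
    [[0, 0, -0.01], [0, 0, 0], 30],
    [[0, 0, 0], [0, 0, 0], 30]
  ]
}}

```text
clock: 24.85
position: [481.4, 294.7, 61.0]
tool_rot: [-3.141, 0.004, 1.708]
ft_force: [0.5, -0.5, -2.5]
gripper_width: 39.7
```

```bash
python3 st.py 479 300.8 16 1.718
```

```text
24.85 [481.4 294.7  61. ] [-3.141  0.004  1.708] w 39.7 F [ 0.5 -0.5 -2.5]
d mm [ -2.4   6.1 -45. ] norm [-0.003   0.0076 -0.0563] rot [0.005 0.    0.012]
```

Call:
{"name": "play_rows", "arguments": {
  "increments": [
    [[-0.003, 0.0076, 0], [0.005, 0, 0.012], 30],
    [[0, 0, 0], [0, 0, 0], 30],
    [[0, 0, -0.015], [0, 0, 0], 30],
    [[0, 0, -0.02], [0, 0, 0], 30],
    [[0, 0, -0.012], [0, 0, 0], 30],
    [[0, 0, 0], [0, 0, 0], 30]
  ]
}}

```text
clock: 25.6
position: [479.8, 302.0, 22.4]
tool_rot: [3.138, -0.002, 1.719]
ft_force: [0.4, 0.1, -3.4]
gripper_width: 39.5
```

```bash
python3 st.py 479 300.8 16 1.718
```

```text
25.6 [479.8 302.   22.4] [ 3.138e+00 -2.000e-03  1.719e+00] w 39.5 F [ 0.4  0.1 -3.4]
d mm [-0.8 -1.2 -6.4] norm [-0.001  -0.0014 -0.008 ] rot [-0.003  0.004 -0.001]
```

Call:
{"name": "play_rows", "arguments": {
  "increments": [
    [[-0.001, -0.0014, -0.004], [0, 0.003, 0], 30],
    [[0, 0, -0.004], [0, 0, 0], 30],
    [[0, 0, -0.001], [0, 0, 0], 30],
    [[0, 0, 0], [0, 0, 0], 30]
  ]
}}

```text
clock: 26.1
position: [479.4, 300.8, 16.4]
tool_rot: [3.14, -0.002, 1.718]
ft_force: [-0.8, 0.2, -2.7]
gripper_width: 39.5
```

```bash
python3 st.py 479 300.8 16 1.718
```

```text
26.1 [479.4 300.8  16.4] [ 3.140e+00 -2.000e-03  1.718e+00] w 39.5 F [-0.8  0.2 -2.7]
d mm [-0.4 -0.  -0.4] norm [-0.0005 -0.0001 -0.0005] rot [-0.003  0.002 -0.   ]
```

Call:
{"name": "play_rows", "arguments": {
  "increments": [
    [[0, 0, -0.0015], [0, 0, 0], 30],
    [[0, 0, 0], [0, 0, 0], 60],
    [[0, 0, 0], [0, 0, 0], 60],
    [[0, 0, 0], [0, 0, 0], 60],
    [[0, 0, 0.03], [0, 0, 0], 60],
    [[0, 0, 0.05], [0, 0, 0], 70],
    [[0, 0, 0.06], [0, 0, 0], 75],
    [[0, 0, 0.04], [0, 0, 0], 75]
  ]
}}

```text
clock: 27.1
position: [478.4, 300.2, 161.2]
tool_rot: [-3.14, -0.001, 1.718]
ft_force: [0.4, -0.1, -1.1]
gripper_width: 75.1
```

```bash
python3 st.py 489 -295.4 180 1.222
```

```text
27.1 [478.4 300.2 161.2] [-3.140e+00 -1.000e-03  1.718e+00] w 75.1 F [ 0.4 -0.1 -1.1]
d mm [  10.6 -595.6   18.8] norm [ 0.0132 -0.7444  0.0234] rot [-0.001 -0.002 -0.632]
```

Call:
{"name": "play_rows", "arguments": {
  "increments": [
    [[0, -0.06, 0.02], [0, 0, -0.05], 75],
    [[0, -0.075, 0], [0, 0, -0.06], 75],
    [[0, -0.075, 0], [0, 0, -0.06], 75],
    [[0, -0.075, 0], [0, 0, -0.06], 75],
    [[0, -0.075, 0], [0, 0, -0.06], 75],
    [[0, -0.075, 0], [0, 0, -0.06], 75],
    [[0, -0.075, 0], [0, 0, -0.06], 75],
    [[0, -0.075, 0], [0, 0, -0.06], 75]
  ]
}}

```text
clock: 28.1
position: [480.3, -173.7, 182.2]
tool_rot: [3.129, -0.008, 1.35]
ft_force: [0.9, 0.4, 0.5]
gripper_width: 75.5
```

```bash
python3 st.py 489 -295.4 180 1.222
```

```text
28.1 [ 480.3 -173.7  182.2] [ 3.129 -0.008  1.35 ] w 75.5 F [0.9 0.4 0.5]
d mm [   8.7 -121.7   -2.2] norm [ 0.0109 -0.1522 -0.0028] rot [-0.005  0.018 -0.163]
```

Call:
{"name": "play_rows", "arguments": {
  "increments": [
    [[0.004, -0.06, 0], [-0.005, 0.01, -0.06], 75],
    [[0.004, -0.05, 0], [0, 0, -0.06], 75],
    [[0.004, -0.02, 0], [0, 0, -0.03], 75],
    [[0, -0.005, 0], [0, 0, 0], 75],
    [[0, 0, 0], [0, 0, 0], 75]
  ]
}}

```text
clock: 28.72
position: [488.4, -288.6, 181.9]
tool_rot: [3.136, -0.002, 1.222]
ft_force: [0.5, 0.7, 1.3]
gripper_width: 75.1
```

```bash
python3 st.py 489 -295.4 100 1.222;python3 - <<'E'
from fit import *
p=shot('top','t5.png');im=crop(p,108,120,145,130,4)
draw(p,im,'power_supply',(478.2,300.7,.147),4,4,np.array((108,120)))
cv2.imwrite('pics/t5z.png',im)
E
```

```text
28.73 [ 488.4 -288.6  181.9] [ 3.136e+00 -2.000e-03  1.222e+00] w 75.1 F [0.5 0.7 1.3]
d mm [  0.6  -6.8 -81.9] norm [ 0.0008 -0.0086 -0.1024] rot [0.    0.007 0.   ]
```

View pics/t5z.png

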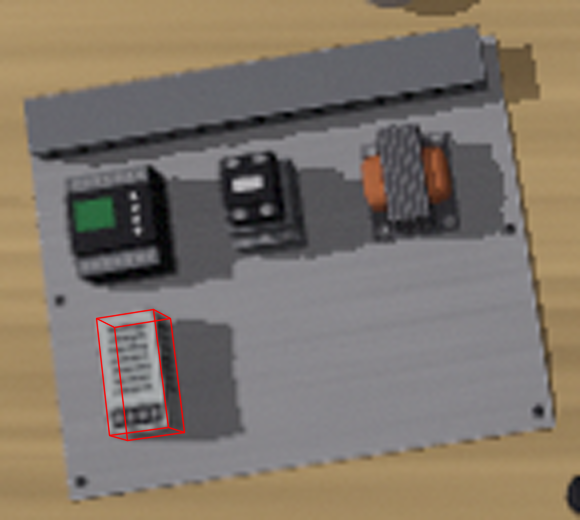

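Call:
{"name": "play_rows", "arguments": {
  "increments": [
    [[0.0008, -0.0086, 0], [0, 0.007, 0], 75],
    [[0, 0, 0], [0, 0, 0], 75],
    [[0, 0, -0.03], [0, 0, 0], 75],
    [[0, 0, -0.04], [0, 0, 0], 75],
    [[0, 0, -0.025], [0, 0, 0], 75],
    [[0, 0, 0], [0, 0, 0], 75]
  ]
}}

```text
clock: 29.52
position: [491.3, -290.8, 105.1]
tool_rot: [3.14, -0.002, 1.23]
ft_force: [0.4, -0.5, 0.0]
gripper_width: 75.1
```

```bash
python3 st.py 489 -295.4 16 1.222
```

```text
29.52 [ 491.3 -290.8  105.1] [ 3.14e+00 -2.00e-03  1.23e+00] w 75.1 F [ 0.4 -0.5  0. ]
d mm [ -2.3  -4.6 -89.1] norm [-0.0029 -0.0058 -0.1114] rot [-0.002  0.003 -0.01 ]
```

Call:
{"name": "play_rows", "arguments": {
  "increments": [
    [[-0.0029, -0.0058, 0], [0, 0.003, -0.01], 75],
    [[0, 0, 0], [0, 0, 0], 75],
    [[0, 0, -0.03], [0, 0, 0], 75],
    [[0, 0, -0.04], [0, 0, 0], 75],
    [[0, 0, -0.025], [0, 0, 0], 75],
    [[0, 0, 0], [0, 0, 0], 75]
  ]
}}

```text
clock: 30.28
position: [492.9, -298.2, 33.1]
tool_rot: [3.131, 0.001, 1.221]
ft_force: [0.6, 0.2, -0.4]
gripper_width: 74.7
```

```bash
python3 st.py 489 -295.4 16 1.222
```

```text
30.27 [ 492.9 -298.2   33.1] [3.131e+00 1.000e-03 1.221e+00] w 74.7 F [ 0.6  0.2 -0.4]
d mm [ -3.9   2.8 -17.1] norm [-0.0049  0.0034 -0.0214] rot [0.005 0.012 0.001]
```

Call:
{"name": "play_rows", "arguments": {
  "increments": [
    [[-0.0049, 0.0034, -0.008], [0.005, 0.012, 0], 75],
    [[0, 0, -0.01], [0, 0, 0], 75],
    [[0, 0, -0.003], [0, 0, 0], 75],
    [[0, 0, 0], [0, 0, 0], 75]
  ]
}}

```text
clock: 30.78
position: [490.6, -296.3, 18.2]
tool_rot: [3.137, 0.001, 1.221]
ft_force: [0.9, -0.7, 0.6]
gripper_width: 75.0
```

```bash
python3 st.py 489 -295.4 16 1.222
```

```text
30.77 [ 490.6 -296.3   18.2] [3.137e+00 1.000e-03 1.221e+00] w 75.0 F [ 0.9 -0.7  0.6]
d mm [-1.6  0.9 -2.2] norm [-0.002   0.0011 -0.0028] rot [0.003 0.005 0.001]
```

Call:
{"name": "play_rows", "arguments": {
  "increments": [
    [[-0.001, 0.001, -0.002], [0.003, 0.005, 0], 75],
    [[0, 0, 0], [0, 0, 0], 25],
    [[0, 0, 0], [0, 0, 0], 25],
    [[0, 0, 0], [0, 0, 0], 25],
    [[0, 0, 0], [0, 0, 0], 25],
    [[0, 0, 0], [0, 0, 0], 25],
    [[0, 0, 0], [0, 0, 0], 25]
  ],
  "squeeze": 50
}}

```text
clock: 31.65
position: [490.3, -295.4, 17.1]
tool_rot: [3.141, -0.0, 1.221]
ft_force: [0.3, 0.7, 1.0]
gripper_width: 35.2
```

```bash
python3 st.py 507.6 102.9 150 1.718
```

```text
31.65 [ 490.3 -295.4   17.1] [ 3.141 -0.     1.221] w 35.2 F [0.3 0.7 1. ]
d mm [ 17.3 398.3 132.9] norm [0.0216 0.4979 0.1661] rot [-0.     0.001  0.632]
```

Call:
{"name": "play_rows", "arguments": {
  "increments": [
    [[0, 0, 0.04], [0, 0, 0], 25],
    [[0, 0, 0.06], [0, 0, 0], 25],
    [[0, 0.01, 0.06], [0, 0, 0.05], 25],
    [[0.003, 0.04, 0.02], [0, 0, 0.1], 25],
    [[0.003, 0.07, 0], [0, 0, 0.11], 25],
    [[0.003, 0.075, 0], [0, 0, 0.11], 25],
    [[0.003, 0.075, 0], [0, 0, 0.11], 25],
    [[0.003, 0.07, 0], [0, 0, 0.1], 25]
  ]
}}

```text
clock: 32.65
position: [498.0, -22.4, 163.0]
tool_rot: [-3.139, 0.005, 1.678]
ft_force: [1.5, 0.9, -2.7]
gripper_width: 35.7
```

```bash
python3 st.py 508.8 103 150 1.718
```

```text
32.65 [498.  -22.4 163. ] [-3.139  0.005  1.678] w 35.7 F [ 1.5  0.9 -2.7]
d mm [ 10.8 125.4 -13. ] norm [ 0.0135  0.1567 -0.0163] rot [ 0.006 -0.002  0.051]
```

Call:
{"name": "play_rows", "arguments": {
  "increments": [
    [[0.005, 0.06, 0], [0, 0, 0.01], 25],
    [[0.005, 0.05, 0], [0, 0, 0], 25],
    [[0.003, 0.02, -0.01], [0, 0, 0], 25],
    [[0, 0.005, -0.01], [0, 0, 0], 25],
    [[0, 0, 0], [0, 0, 0], 25]
  ]
}}

```text
clock: 33.28
position: [506.1, 91.6, 144.5]
tool_rot: [-3.135, 0.005, 1.693]
ft_force: [-0.9, -1.0, -2.9]
gripper_width: 35.5
```

```bash
python3 st.py 508.8 103 80 1.718
```

```text
33.27 [506.1  91.6 144.5] [-3.135  0.005  1.693] w 35.5 F [-0.9 -1.  -2.9]
d mm [  2.7  11.4 -64.5] norm [ 0.0034  0.0143 -0.0806] rot [ 0.007 -0.007  0.032]
```

Call:
{"name": "play_rows", "arguments": {
  "increments": [
    [[0.0034, 0.0143, 0], [0.007, -0.007, 0.032], 25],
    [[0, 0, 0], [0, 0, 0], 25],
    [[0, 0, -0.02], [0, 0, 0], 25],
    [[0, 0, -0.04], [0, 0, 0], 25],
    [[0, 0, -0.03], [0, 0, 0], 25],
    [[0, 0, -0.01], [0, 0, 0], 25],
    [[0, 0, 0], [0, 0, 0], 25]
  ]
}}

```text
clock: 34.15
position: [511.7, 97.4, 64.5]
tool_rot: [3.137, 0.002, 1.711]
ft_force: [-0.6, -0.1, -2.2]
gripper_width: 35.6
```

```bash
python3 st.py 508.8 103 18 1.718
```

```text
34.15 [511.7  97.4  64.5] [3.137e+00 2.000e-03 1.711e+00] w 35.6 F [-0.6 -0.1 -2.2]
d mm [ -2.9   5.6 -46.5] norm [-0.0037  0.007  -0.0581] rot [0.002 0.007 0.009]
```

Call:
{"name": "play_rows", "arguments": {
  "increments": [
    [[-0.0037, 0.007, 0], [0.002, 0.007, 0.009], 25],
    [[0, 0, 0], [0, 0, 0], 25],
    [[0, 0, -0.015], [0, 0, 0], 25],
    [[0, 0, -0.02], [0, 0, 0], 25],
    [[0, 0, -0.012], [0, 0, 0], 25],
    [[0, 0, 0], [0, 0, 0], 25]
  ]
}}

```text
clock: 34.9
position: [509.9, 103.7, 26.1]
tool_rot: [3.139, -0.001, 1.718]
ft_force: [0.2, -0.5, -1.4]
gripper_width: 35.5
```

```bash
python3 st.py 508.8 103 18 1.718
```

```text
34.9 [509.9 103.7  26.1] [ 3.139e+00 -1.000e-03  1.718e+00] w 35.5 F [ 0.2 -0.5 -1.4]
d mm [-1.1 -0.7 -8.1] norm [-0.0014 -0.0008 -0.0101] rot [-0.001  0.004 -0.   ]
```

Call:
{"name": "play_rows", "arguments": {
  "increments": [
    [[-0.0014, -0.0008, -0.004], [0, 0.003, 0], 25],
    [[0, 0, -0.004], [0, 0, 0], 25],
    [[0, 0, -0.002], [0, 0, 0], 25],
    [[0, 0, 0], [0, 0, 0], 25]
  ]
}}

```text
clock: 35.4
position: [509.3, 103.0, 18.3]
tool_rot: [3.14, -0.001, 1.718]
ft_force: [-0.1, 0.2, -2.4]
gripper_width: 35.6
```

```bash
python3 st.py 508.8 103 18 1.718
```

```text
35.4 [509.3 103.   18.3] [ 3.140e+00 -1.000e-03  1.718e+00] w 35.6 F [-0.1  0.2 -2.4]
d mm [-0.5  0.  -0.3] norm [-0.0006  0.     -0.0004] rot [-0.002  0.002 -0.   ]
```

Call:
{"name": "play_rows", "arguments": {
  "increments": [
    [[0, 0, -0.0015], [0, 0, 0], 25],
    [[0, 0, 0], [0, 0, 0], 55],
    [[0, 0, 0], [0, 0, 0], 55],
    [[0, 0, 0], [0, 0, 0], 55],
    [[0, 0, 0.03], [0, 0, 0], 55],
    [[0, 0, 0.05], [0, 0, 0], 70],
    [[0, 0, 0.06], [0, 0, 0], 75],
    [[0, 0, 0.06], [0, 0, 0], 75]
  ]
}}

```text
clock: 36.4
position: [507.2, 102.5, 179.2]
tool_rot: [-3.137, -0.0, 1.718]
ft_force: [0.2, 1.0, 0.4]
gripper_width: 75.1
```

Call:
{"name": "play_rows", "arguments": {
  "increments": [
    [[0, -0.06, 0.02], [0, 0, 0], 75],
    [[0, -0.075, 0], [0, 0, 0], 75],
    [[0, -0.075, 0], [0, 0, 0], 75],
    [[0, -0.075, 0], [0, 0, 0], 75],
    [[0, -0.05, 0], [0, 0, 0], 75],
    [[0, 0, 0], [0, 0, 0], 75]
  ]
}}

```text
clock: 37.15
position: [509.3, -172.1, 200.8]
tool_rot: [3.133, 0.001, 1.722]
ft_force: [0.6, -0.1, 0.2]
gripper_width: 75.1
```

```bash
python3 - <<'E'
from fit import *
p=shot('top','t6.png');s=shot('side','s6.png');pickle.dump(p,open('top6.pkl','wb'));pickle.dump(s,open('side6.pkl','wb'))
pose={'power_supply':(478.2,300.7,.147,4),'breaker':(507.6,102.9,.147,4),'contactor':(596.5,217.2,.147,4),'aux_block':(597,217.2,.147,61),'controller':(582.1,316.1,.147,4),'transformer':(611.5,118.3,.147,4)}
for n,c,ct in(('t6',p,(108,120,145,130,4.5)),('s6',s,(95,195,215,180,3.3))):
    cv2.imwrite(f'pics/{n}c.png',crop(c,*ct)); im=crop(c,*ct)
    for k,v in pose.items(): draw(c,im,k,v[:3],v[3],ct[4],np.array(ct[:2]))
    cv2.imwrite(f'pics/{n}z.png',im)
for n in('screwdriver','tub','gland'): print(n,[ctrl.find_in(q,n)[:1] for q in(p,s)])
cv2.imwrite('pics/t6y.png',crop(p,120,190,130,60,6))
E
```

```text
screwdriver [[], [{'xy': [215.8, 155.4], 'score': 0.61}]]
tub [[{'xy': [205.2, 107.8], 'score': 0.97}], [{'xy': [144.1, 217.2], 'score': 0.85}]]
gland [[{'xy': [258.2, 242.0], 'score': 0.43}], [{'xy': [328.6, 223.7], 'score': 0.75}]]
```

View pics/t6z.png

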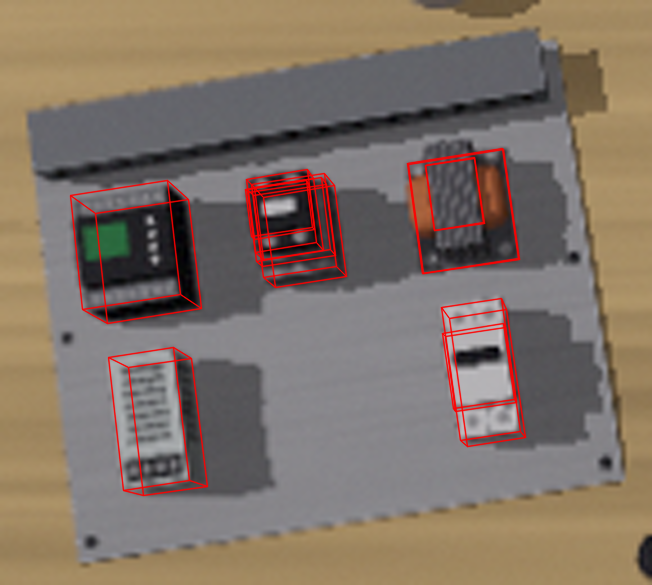

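View pics/s6z.png

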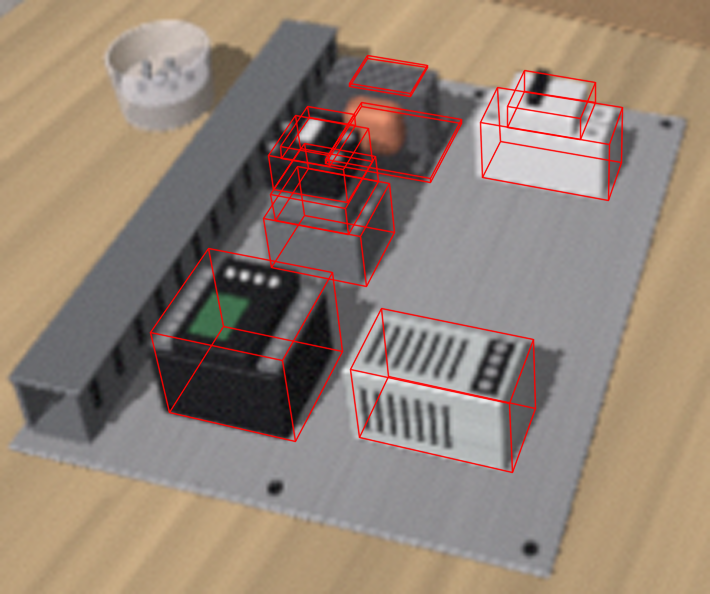

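View pics/t6y.png

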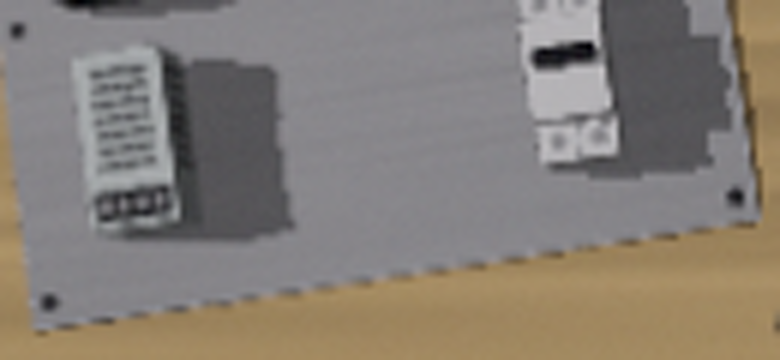

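```bash
python3 - <<'E'
from fit import *
a=pickle.load(open('side0.pkl','rb'));b=pickle.load(open('side6.pkl','rb'))
cv2.imwrite('pics/cmp.png',np.vstack([crop(a,100,130,260,120,2.4),crop(b,100,130,260,120,2.4)]))
E
```

```text
(no output)
```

View pics/cmp.png

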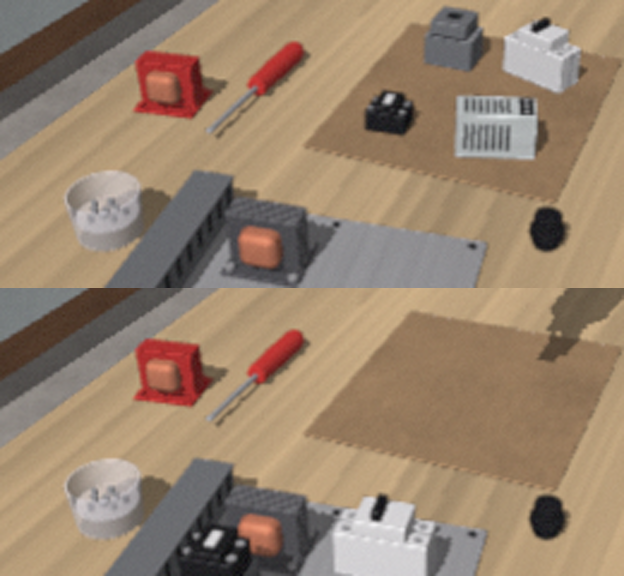

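The before and after side crops match for the screwdriver, tub and gland, and all four components are in place with the arm clear of them. I'm handing in.

```bash
python3 -c "
from plant import ctrl
print(ctrl.hand_in())"
```

```text
the job is handed in; nothing more can be done
None
```

All four components are on the plate and released, and I handed the job in at about 37 s on the clock; the hand-in reports no verdict.

**Placement:** Each part was gripped across its narrow sides and set down square with the plate, long side front to back.
- **Contactor:** it stands midway between the controller and the transformer, within a few mm by the top camera.
- **Auxiliary block:** it sits on the contactor, about 1 mm off centre, with the turn matching.
- **Power supply and breaker:** I aimed for about 105 mm in front of their devices, centre to centre (a 30 mm gap). They look in line and upright in both views.

**Bystanders:** the screwdriver, tub and gland show no visible shift between the first and last side pictures.

**Checks that disagreed or failed:**
- The side camera shows the model outlines offset by about 2–3 pixels, for fixed and loose things alike. The power supply may be about 4 mm nearer the controller than planned, still inside the 90–120 mm band.
- My direct fit of the controller was off because its edges are stepped. I used the transformer's position plus the stated 200 mm spacing instead.
- The detector did not find the screwdriver in the last top picture, so that check rests on the side view alone.

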